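# Seat the burr core that sits high

### The job

The three small milling heads on the bench have been cleaned, but in one of them the steel burr core sits high: its square foot lies skew across the square recess. Grip that core by its tab and turn it (small steps with a little downward pressure work well) until it drops fully home in its own head, then let go. Do not lift it out of its head, and leave the other two cores alone.

Things in the scene. Friction and masses are not known exactly. Their poses are not given: they have to be found in the camera images.
- core_a_mid (a point): Centre of the core that sits high: steel, 72 mm tall, z up, 0.3-0.55 kg. Foot 40 x 40 x 22 mm, neck 8 mm, then a tab 34 mm along x, 20 mm thick along y, from 6 mm below to 36 mm above this point: grip its 20 mm about 20 mm above it. x, y run along the foot's sides. It starts 25-65 degrees skew, this point 36 mm above seat level (21 mm once home).
- seat_a (a point): Recess mouth centre of its head, 58 mm up; z up, x, y along the recess sides. Recess 47 x 47 mm, 15 mm deep: the foot drops in within about 10 degrees of square, at any quarter turn. Ring round it: inside 62, outside 78, 12 mm high. Head: fixed aluminium block 90 x 90 mm, sides parallel to the recess, on a black base 112 (x) x 104 mm, chute on -x.
- core_b_mid (a point): Centre of an identical core, already home in a second, identical head: leave alone.
- core_c_mid (a point): Centre of an identical core, already home in the third head: leave alone.
Things that resemble listed ones, but are neither listed nor needed, are in the scene too. Leave any blue, purple or turquoise look-alike of the part that bears core_a_mid alone.

How it is judged:
On the way:
1. the core is gripped while it still sits high (contact force between the fingers and core_a above 2 N and z of core_a_mid in the frame of seat_a above 0.03 m), for 0.05 s.
At the end, for the whole second after the job is handed in: The core that sat high is home in its own head: its foot at least 11 mm down in the recess, centred within 10 mm, upright within 10 degrees, at rest (z of core_a_mid in the frame of seat_a below 0.025 m and horizontal distance between core_a_mid and seat_a below 0.01 m and angle between core_a_mid's own z axis and vertical below 0.17 rad and linear speed of core_a below 0.02 m/s); the robot touches nothing.
It fails at once if the core was lifted out of its head (more than 30 mm up from where it began) (z of core_a_mid in the frame of seat_a above 0.066 m).
It fails at once if one of the two cores already home was moved by more than 10 mm (distance of any of core_b_mid, core_c_mid from where it was at the start of the episode above 0.01 m).
It also fails if it takes over 32 s, if anything falls off the work surface, if the arm or the gripper's body presses on something with over 40 N, if the wrist force passes 120 N, or if a joint passes its speed limit or range.

### The arm

A 7-joint arm with a two-finger parallel gripper is mounted at the origin on the work surface. World frame = base frame: x ahead of the robot, y to its left, z up, the work surface at z = 0. Lengths are in m, angles in rad, forces in N, time in s.
With the tool pointing down it reaches from about 0.4 to 0.85 m from the base axis. Payload 4.5 kg.
Tool frame: the origin (TCP) lies on the centre line of the jaws, within the pads' length; the fingertips stand r.tcp_to_tips ahead of it and the grasp point (between the pads) lies 11 mm behind it (r.tcp_to_tips is the distance from the TCP to the fingertips, in m); y points along the fingers, x is the direction in which the jaws open and shut, and the axes are right-handed (so a half turn about y gives the same grasp; the last joint's range is limited). The gripper opens to 88 mm and grips with 3 to 60 N. Pads are 18 mm wide; open, the fingers measure 123 mm over their backs; the gripper's body (75 mm by 187 mm) begins 45 mm behind the grasp point.
Start: joints at [1.187, 0.689, -0.195, 1.565, 0.157, 0.902, -0.215], TCP at [0.254, -0.571, 0.247] pointing down, gripper open.
Joint ranges: [-3.01, 3.01], [-0.46, 2.08], [-1.47, 1.51], [0.13, 2.56], [-1, 4.14], [0.04, 2.09], [-2.66, 2.66]. Speed limits (rad/s): [2.57, 2.57, 3.14, 3.14, 3.14, 3.14, 3.14].

### API

Orientations are given as a unit quaternion [x, y, z, w].
In Python, from plant import r gives the robot as it stands. The module is installed in compiled form; this text tells all that it offers.
- The arm moves only by the shell command python3 -m inch 'ROWS' [OPENING] [FORCE]. ROWS is text: rows parted by semicolons, each of 4 numbers parted by spaces: the shift along the tool's x, y, z in mm, then the turn about the tool's y in degrees. In form: x y z spin; .... A call has 1 to 10 rows; each row is the pose to reach, as a shift and turn from the pose commanded when the call began, along the tool's axes at that moment; what a row does not reach only later rows make up. A row lasts 1/10 s, in which the tool goes at most 50 mm and 8.59 degrees, less where a joint would pass 70% of its speed; a pose out of reach is approached as far as the arm can. A call with a gripper value outside its range is refused whole. OPENING is the gripper command: -1 is shut, 1 is fully open, values between are in proportion, set as the call begins (- or left out, the last holds). The fingers move at their own pace and stop on an object; FORCE is the grip in N (left out, the last holds). Time passes only in rows, so rows that repeat a pose let the fingers close. It gives the time, the measured TCP pose, the force and the opening at its end, in the units of the state.
- r.get_state(): the state, without advancing time (a new reading comes with each control period).
- r.snapshot(name): name is "scene" or "top"; returns a dict with "frame" (480x640x3 uint8, red, green, blue), "intrinsics" (3x3 intrinsics, pixels), "dist_coeffs" ([k1, k2, p1, p2, k3] as OpenCV has them; the pictures are not rectified), "R" (3x3) and "t" (3): a world point X has camera coordinates R X + t. Camera axes: x right, y down, z forward; pixel columns grow to the right and rows downward; lengths in m; the calibration is good to about 2 mm. A picture is of the moment at which its call begins. There is no depth.
- r.finish_job(): hands the job in, once; it reports no verdict.
Trained networks look in the newest picture that a camera, given by its name, has taken for a name from the list of things; names that differ only in an ending like _2 or _b are one class to them, and where a whole thing is asked for, a point or a joint stands for the part that bears it (a point fixed in the world has none). Each returns a list of dicts, best first, with "p" (0 to 1); they miss things now and then, are a little off and sometimes report something else, mostly with a low value. They report only what shows in the picture. A call takes as long as a camera call. They do not tell look-alikes from the thing itself.
- r.trace(camera, name): "region" (480x640 bool, what is visible of it) and "centre" ([row, column] in pixels, amid what is visible of it).
- r.tip_of(camera, name): "centre" ([row, column] in pixels: a listed point, or the origin of a listed thing).
The state is a dict: "clock": time; "q": joint angles; "qd": joint speeds; "joint_torque": joint torques, N m; "tool_pos": TCP position; "eef_rot": TCP orientation; "contact_force": force on the tool from outside, world axes, zero at the start; "moment": the same for the moment, N m; "opening": opening from 0.0 (shut) to 1.0 (fully open).
Only numpy, scipy, OpenCV 4.12 (cv2) and the standard library are available. Lean on these libraries where they do the work, as an engineer would, in place of code of your own. Each camera call takes 0.05 s, during which the arm holds its last target.

## Working session

There is one attempt and no reset: what is moved stays moved. The work goes in short steps, Python scripts to look and compute and a shell command to move; the robot and the scene stay as the last step left them, time stands still between calls to the robot, and variables do not carry over. Pictures are saved under pics/ and viewed, and the job is handed in when it is done.

```bash
mkdir -p pics; cat > h.py <<'E'
import numpy as np, cv2, pickle
def snap(r,n,f):
    s=r.snapshot(n); pickle.dump(s,open(f'{n}.pkl','wb')); cv2.imwrite('pics/'+f,s['frame'][:,:,::-1]); return s
def load(n): return pickle.load(open(f'{n}.pkl','rb'))
def ray(s,row,col):
    K=np.array(s['intrinsics']);d=np.array(s['dist_coeffs'])
    u=cv2.undistortPoints(np.array([[[col,row]]],float),K,d)[0,0]
    R=np.array(s['R']);t=np.array(s['t']);o=-R.T@t
    return o,R.T@np.array([u[0],u[1],1.])
def atz(s,row,col,z):
    o,v=ray(s,row,col);return o+v*(z-o[2])/v[2]
def proj(s,X):
    p=cv2.projectPoints(np.array(X,float).reshape(-1,3),cv2.Rodrigues(np.array(s['R']))[0],np.array(s['t'],float),np.array(s['intrinsics']),np.array(s['dist_coeffs']))[0]
    return p.reshape(-1,2)
E
python3 - <<'E'
from plant import r
from h import *
for n in ('top','scene'):
    s=snap(r,n,n+'0.png'); print(n,-np.array(s['R']).T@s['t'])
    for name in ('core_a_mid','seat_a'):
        for d in r.tip_of(n,name): print(name,np.round(d['centre'],1),round(d['p'],2),np.round(atz(s,*d['centre'],.08 if name[0]=='c' else .058),3))
st=r.get_state();print(st['clock'],st['tool_pos'],st['eef_rot'],st['opening'],r.tcp_to_tips)
E
```

```text
top [0.51361822 0.02758097 0.92689192]
core_a_mid [263.3 226. ] 0.88 [0.569 0.122 0.08 ]
core_a_mid [243.7 289.7] 0.75 [0.599 0.015 0.08 ]
core_a_mid [296.1 350.4] 0.62 [ 0.509 -0.084  0.08 ]
seat_a [244.1 288.8] 0.93 [0.601 0.016 0.058]
scene [1.2929374  0.15334013 0.57374631]
core_a_mid [319.4 319.3] 0.8 [0.759 0.043 0.08 ]
core_a_mid [246.1 279. ] 0.75 [ 0.581 -0.068  0.08 ]
core_a_mid [248.8 323.7] 0.68 [0.574 0.013 0.08 ]
core_a_mid [275.8 387.4] 0.58 [0.632 0.132 0.08 ]
seat_a [266.2 322.7] 0.78 [0.596 0.016 0.058]
0.3 [ 0.25351179 -0.57105993  0.24645226] [-0.59271626  0.38561652 -0.38525507  0.5929299 ] 0.9966570350661198 0.008
```

View pics/top0.png

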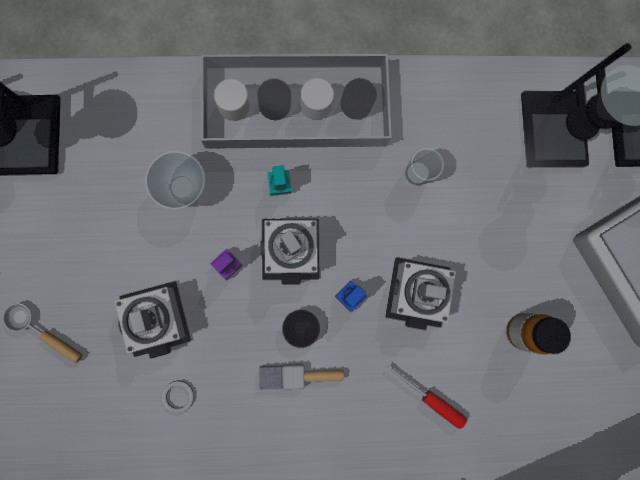

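View pics/scene0.png

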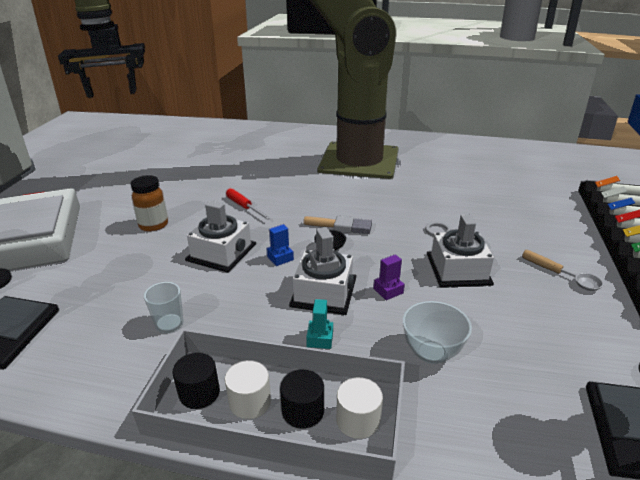

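Three heads show in the top view: left (318,150), middle (245,290) and right (292,428), given as row, column. The middle core looks skew to its block. I'll confirm that in a crop and fit its yaw and position.

```bash
python3 - <<'E'
from h import *
s=load('top');f=s['frame'][:,:,::-1]
c=[cv2.resize(f[y-40:y+40,x-40:x+40],(390,390),interpolation=cv2.INTER_CUBIC) for x,y in((150,318),(290,247),(425,292))]
s2=load('scene');g=s2['frame'][:,:,::-1]
d=[cv2.resize(g[y-50:y+50,x-50:x+50],(390,390),interpolation=cv2.INTER_CUBIC) for x,y in((465,245),(323,262),(220,230))]
im=np.vstack([np.hstack(c),np.hstack(d)]);cv2.imwrite('pics/crop0.png',cv2.resize(im,(800,533)))
E
```

```text
(no output)
```

View pics/crop0.png

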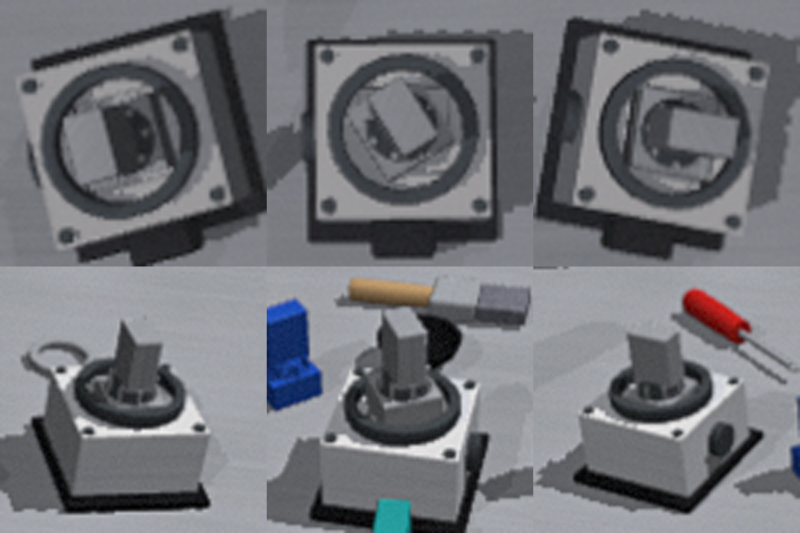

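The bottom-row and top-row crops agree: the middle head (top view ~(245,290)) has its foot lying diagonally, standing above the ring. The left and right cores are square and low. The blue, purple and turquoise ones are loose look-alikes. Now the pose.

```bash
python3 - <<'E'
from h import *
from scipy.optimize import least_squares
s=load('top')
cr=lambda x,y:(250+(x-266.7)/3.333,207+y/3.333)
P=np.array([atz(s,*cr(*c)[::-1],.130) for c in((404,80),(437,135),(401,155),(369,97))])
print(P.round(3),P.mean(0).round(3),np.linalg.norm(P-np.roll(P,-1,0),axis=1).round(3))
e=(P[1]-P[0])+(P[2]-P[3]);print('long axis deg',np.degrees(np.arctan2(e[1],e[0])))
B=np.array([atz(s,*cr(*c)[::-1],.058) for c in((316,42),(494,42),(494,219),(316,219))])
print(B.round(3),B.mean(0).round(3),np.linalg.norm(B-np.roll(B,-1,0),axis=1).round(3))
e=(B[1]-B[0])+(B[2]-B[3]);print('block deg',np.degrees(np.arctan2(e[1],e[0])))
# tool
from plant import r
from scipy.spatial.transform import Rotation as R
st=r.get_state();print(R.from_quat(st['eef_rot']).as_matrix().round(3),st['tool_pos'])
# all three centers check + overlay
s2=load('scene');print(proj(s2,P).round(0),proj(s2,B).round(0))
im=s2['frame'][:,:,::-1].copy()
for q in (P,B): cv2.polylines(im,[np.round(proj(s2,q)*16).astype(np.int32)],True,(0,0,255),1,shift=4)
cv2.imwrite('pics/ov0.png',cv2.resize(im[200:320,250:410],(800,600)))
E
```

```text
[[ 0.614  0.013  0.13 ]
 [ 0.588 -0.002  0.13 ]
 [ 0.579  0.015  0.13 ]
 [ 0.607  0.03   0.13 ]] [0.597 0.014 0.13 ] [0.031 0.02  0.031 0.018]
long axis deg -151.55311162809934
[[ 0.644  0.057  0.058]
 [ 0.642 -0.035  0.058]
 [ 0.551 -0.033  0.058]
 [ 0.553  0.059  0.058]] [0.598 0.012 0.058] [0.092 0.092 0.091 0.092]
block deg -91.27498594879383
[[ 0.406 -0.     0.914]
 [-0.914  0.001  0.406]
 [-0.001 -1.    -0.   ]] [ 0.25351179 -0.57105993  0.24645226]
[[319. 237.]
 [314. 228.]
 [324. 227.]
 [330. 236.]] [[341. 285.]
 [288. 278.]
 [302. 249.]
 [350. 255.]]
```

View pics/ov0.png

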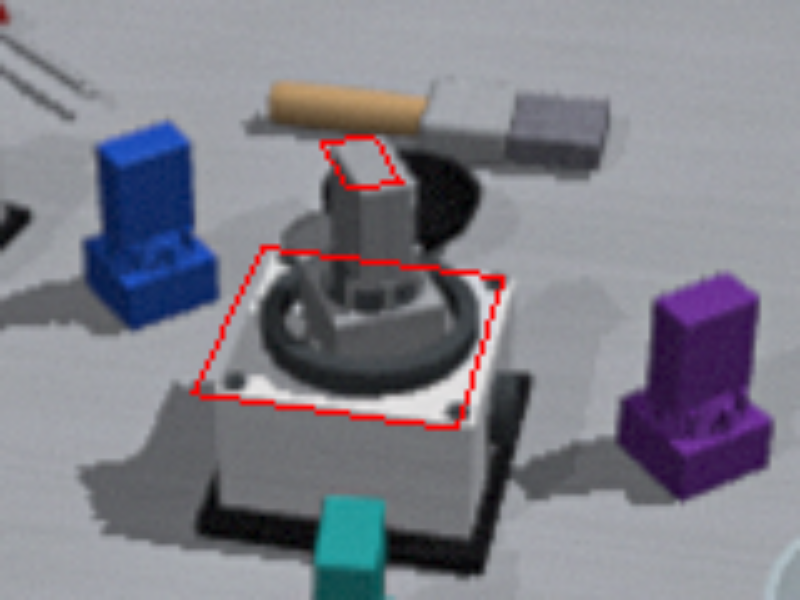

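The scene overlay is off by a few pixels in y, because my hand-read corners were coarse. I'll overlay a proper model in both views.

```bash
cat > ov.py <<'E'
from h import *
def rot(a):
    a=np.radians(a);return np.array([[np.cos(a),-np.sin(a)],[np.sin(a),np.cos(a)]])
def sq(c,a,w,h,z):
    p=np.array([[1,1],[-1,1],[-1,-1],[1,-1]])*[w/2,h/2]@rot(a).T+c
    return np.c_[p,np.full(4,z)]
def circ(c,d,z):
    t=np.linspace(0,2*np.pi,60);return np.c_[c[0]+d/2*np.cos(t),c[1]+d/2*np.sin(t),np.full(60,z)]
def draw(seat,ba,core,ca,dz,out,only=None):
    ims=[]
    for n,(x,y,w) in {'top':(290,247,40),'scene':(323,262,50)}.items():
        s=load(n);im=cv2.resize(s['frame'][y-w:y+w,x-w:x+w,::-1],(400,400),interpolation=cv2.INTER_CUBIC);k=400/(2*w)
        for q,col in((sq(seat,ba,.09,.09,.058),(0,0,255)),(circ(seat,.078,.07),(0,255,255)),(sq(core,ca,.034,.02,.094+.036+dz),(0,255,0)),(sq(core,ca,.04,.04,.08+dz),(255,100,0))):
            p=(proj(s,q)-[x-w-.5,y-w-.5])*k-.5
            cv2.polylines(im,[np.round(p*16).astype(np.int32)],True,col,1,shift=4)
        ims.append(im)
    cv2.imwrite('pics/'+out,np.hstack(ims))
E
python3 -c "
from ov import *
draw([.599,.016],-1.3,[.597,.015],28.5,0,'ov1.png')"
```

```text
(no output)
```

View pics/ov1.png

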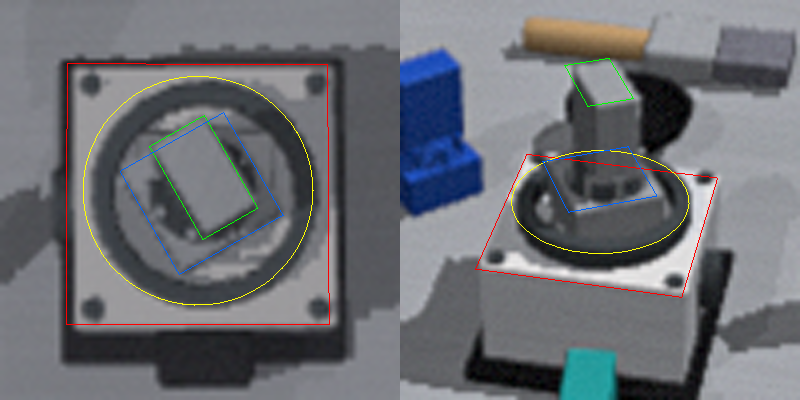

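The top view fits the tab at (0.597, 0.015), yaw 28.5°. The block has yaw −1.3°, so the skew is about 30°. The shorter way home is −30° of world yaw, which is +30 spin since tool y points down. The two views disagree on the block by about 3–4 mm, but agree with each other to about 2 mm on the tab. First I go above it: world shift (0.343, 0.586), which is tool x −396, z +551, spin −4.5.

```bash
python3 -m inch '-50 0 50 0; -99 0 138 -4.5; -149 0 207 -4.5; -198 0 276 -4.5; -248 0 345 -4.5; -297 0 413 -4.5; -347 0 482 -4.5; -380 0 530 -4.5; -396 0 551 -4.5; -396 0 551 -4.5' 1 20
```

```text
clock: 1.3
tool_pos: [0.5062, -0.1384, 0.2469]
eef_rot: [0.607, -0.362, 0.362, -0.607]
contact_force: [1.5, -0.7, 0.4]
opening: 1.002
```

```bash
python3 -m inch '0 0 0 0; 0 0 0 0' 0.0
```

```text
clock: 1.5
tool_pos: [0.5058, -0.1388, 0.2467]
eef_rot: [-0.608, 0.361, -0.361, 0.608]
contact_force: [-0.3, -0.3, -0.1]
opening: 0.839
```

```bash
cat > st.py <<'E'
from plant import r
from h import *
from scipy.spatial.transform import Rotation as R
st=r.get_state();M=R.from_quat(st['eef_rot']).as_matrix()
print('t',round(st['clock'],2),'pos',np.round(st['tool_pos'],4),'xyaw',round(np.degrees(np.arctan2(M[1,0],M[0,0])),2),'F',np.round(st['contact_force'],1),'M',np.round(st['moment'],2),'op',round(st['opening'],3),'q7',round(st['q'][6],2))
print(M.round(3))
E
python3 st.py
```

```text
t 1.5 pos [ 0.5058 -0.1388  0.2467] xyaw -61.36 F [-0.3 -0.3 -0.1] M [-0.07  0.04  0.03] op 0.839 q7 -1.03
[[ 0.479 -0.     0.878]
 [-0.878  0.     0.479]
 [-0.    -1.     0.   ]]
```

```bash
python3 -m inch '-23 0 38 0; -46 0 77 0; -69 0 115 0; -91 0 154 0; -91 0 154 0; -91 40 154 0; -91 80 154 0; -91 100 154 0; -91 100 154 0'; python3 st.py
python3 - <<'E'
from plant import r
from h import *
for n in('top','scene'): snap(r,n,n+'1.png')
a=load('top')['frame'][190:310,210:370,::-1];b=load('scene')['frame'][160:320,230:430,::-1]
cv2.imwrite('pics/c1.png',np.hstack([cv2.resize(a,(400,300)),cv2.resize(b,(400,300))]))
E
```

```text
clock: 2.4
tool_pos: [0.5946, 0.01, 0.1438]
eef_rot: [0.609, -0.365, 0.361, -0.605]
contact_force: [-0.3, -0.5, -0.1]
opening: 0.499
t 2.4 pos [0.5946 0.01   0.1438] xyaw -61.74 F [-0.3 -0.5 -0.1] M [-0.02 -0.   -0.01] op 0.499 q7 -1.31
[[ 0.473 -0.007  0.881]
 [-0.881 -0.002  0.473]
 [-0.001 -1.    -0.007]]
```

View pics/c1.png

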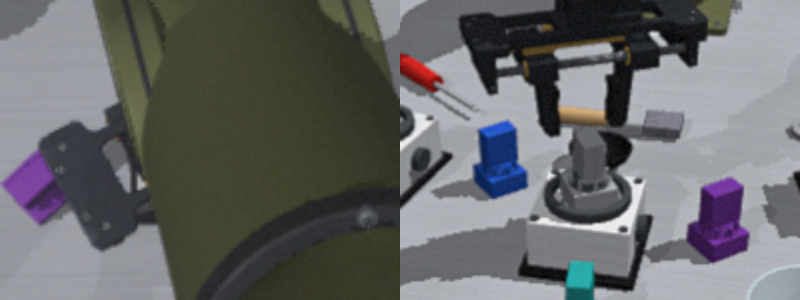

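The scene crop shows the fingers straddling the tab (tab at column ~588, finger gap centred at ~590). The arm hides it in the top view. I'll let it settle before going down.

```bash
python3 -m inch '0 0 0 0; 0 0 0 0'; python3 st.py
```

```text
clock: 2.7
tool_pos: [0.5984, 0.0127, 0.1483]
eef_rot: [-0.607, 0.361, -0.363, 0.608]
contact_force: [-0.1, 0.6, 0.1]
opening: 0.501
t 2.7 pos [0.5984 0.0127 0.1483] xyaw -61.6 F [-0.1  0.6  0.1] M [-0.01  0.05  0.02] op 0.501 q7 -1.31
[[ 0.476  0.003  0.88 ]
 [-0.88   0.     0.476]
 [ 0.001 -1.     0.003]]
```

```bash
python3 -m inch '-3 10 0 0; -3 25 0 0; -3 38 0 0; -3 45 0 0; -3 45 0 0; -3 45 0 0'; python3 st.py
```

```text
clock: 3.3
tool_pos: [0.5961, 0.0158, 0.1017]
eef_rot: [0.608, -0.362, 0.362, -0.607]
contact_force: [-0.1, 0.5, -0.2]
opening: 0.5
t 3.3 pos [0.5961 0.0158 0.1017] xyaw -61.56 F [-0.1  0.5 -0.2] M [ 0.04  0.01 -0.01] op 0.5 q7 -1.33
[[ 0.476  0.     0.879]
 [-0.879 -0.     0.476]
 [ 0.    -1.     0.   ]]
```

```bash
python3 -m inch '0 0 0 0; 0 0 0 0; 0 0 0 0; 0 0 0 0; 0 0 0 0; 0 0 0 0' -1 30; python3 st.py
python3 - <<'E'
from plant import r
from h import *
for n in('scene',): snap(r,n,n+'2.png')
b=load('scene')['frame'][160:320,230:430,::-1]
cv2.imwrite('pics/c2.png',cv2.resize(b,(750,600)))
E
```

```text
clock: 3.9
tool_pos: [0.5964, 0.0155, 0.102]
eef_rot: [-0.607, 0.362, -0.362, 0.607]
contact_force: [0.4, -1.0, 1.8]
opening: 0.224
t 3.9 pos [0.5964 0.0155 0.102 ] xyaw -61.58 F [ 0.4 -1.   1.8] M [-0.21 -0.08  0.  ] op 0.224 q7 -1.33
[[ 0.476  0.001  0.88 ]
 [-0.88  -0.     0.476]
 [ 0.001 -1.     0.001]]
```

View pics/c2.png

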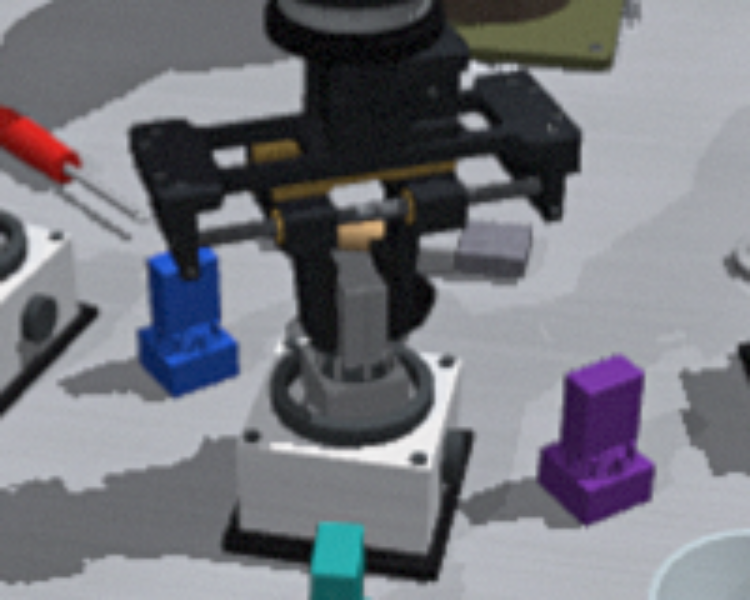

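The opening is 19.7 mm on the 20 mm tab (at ~(300,360) in the crop), so it's gripped while still high. Now turning with light downward pressure.

```bash
python3 -m inch '0 1 0 3; 0 2 0 7; 0 2 0 11; 0 3 0 15; 0 3 0 18; 0 3 0 18'; python3 st.py
```

```text
clock: 4.55
tool_pos: [0.5961, 0.0166, 0.1008]
eef_rot: [-0.543, 0.452, -0.453, 0.544]
contact_force: [-4.9, -1.0, 16.9]
opening: 0.221
t 4.55 pos [0.5961 0.0166 0.1008] xyaw -79.59 F [-4.9 -1.  16.9] M [0.48 0.82 0.08] op 0.221 q7 -1.54
[[ 0.181  0.001  0.984]
 [-0.984  0.001  0.181]
 [-0.    -1.     0.001]]
```

```bash
python3 -m inch '0 1 0 3; 0 1 0 6; 0 2 0 8; 0 2 0 10; 0 2 0 12; 0 2 0 12'; python3 st.py
```

```text
clock: 5.15
tool_pos: [0.5955, 0.0163, 0.0967]
eef_rot: [-0.493, 0.507, -0.506, 0.493]
contact_force: [0.5, 0.5, -3.7]
opening: 0.225
t 5.15 pos [0.5955 0.0163 0.0967] xyaw -91.54 F [ 0.5  0.5 -3.7] M [0.06 0.01 0.03] op 0.225 q7 -1.67
[[-0.027 -0.001  1.   ]
 [-1.     0.    -0.027]
 [-0.    -1.    -0.001]]
```

The force flipped to the core's weight, about −4 N, so the foot is free to drop in. Following it down.

```bash
python3 -m inch '0 3 0 0; 0 6 0 0; 0 8 0 0; 0 10 0 0; 0 10 0 0'; python3 st.py
```

```text
clock: 5.65
tool_pos: [0.5958, 0.0162, 0.0867]
eef_rot: [-0.493, 0.507, -0.506, 0.493]
contact_force: [-0.9, 1.2, -0.2]
opening: 0.225
t 5.65 pos [0.5958 0.0162 0.0867] xyaw -91.54 F [-0.9  1.2 -0.2] M [0.22 0.29 0.02] op 0.225 q7 -1.67
[[-0.027 -0.     1.   ]
 [-1.     0.    -0.027]
 [-0.    -1.    -0.   ]]
```

It sank 15.3 mm to the floor, with its weight now carried. Releasing.

```bash
python3 -m inch '0 0 0 0; 0 0 0 0; 0 0 0 0; 0 0 0 0; 0 0 0 0' 0.1; python3 st.py
```

```text
clock: 6.15
tool_pos: [0.5961, 0.0157, 0.0868]
eef_rot: [0.493, -0.507, 0.507, -0.493]
contact_force: [-0.5, 0.4, 0.4]
opening: 0.555
t 6.15 pos [0.5961 0.0157 0.0868] xyaw -91.57 F [-0.5  0.4  0.4] M [-0.    0.06 -0.05] op 0.555 q7 -1.67
[[-0.027  0.     1.   ]
 [-1.    -0.    -0.027]
 [ 0.    -1.     0.   ]]
```

```bash
python3 -m inch '0 -15 0 0; 0 -45 0 0; 0 -80 0 0; 0 -110 0 0; 0 -110 -50 0; 0 -110 -100 0; 50 -110 -100 0; 100 -110 -100 0; 150 -110 -100 0; 200 -110 -100 0'; python3 st.py
```

```text
clock: 7.15
tool_pos: [0.4906, -0.1832, 0.198]
eef_rot: [0.493, -0.506, 0.507, -0.494]
contact_force: [1.5, -0.6, 0.3]
opening: 0.55
t 7.15 pos [ 0.4906 -0.1832  0.198 ] xyaw -91.53 F [ 1.5 -0.6  0.3] M [ 0.07 -0.01 -0.08] op 0.55 q7 -1.35
[[-0.027  0.002  1.   ]
 [-1.    -0.001 -0.027]
 [ 0.001 -1.     0.002]]
```

```bash
python3 -m inch '0 0 0 0; 50 0 0 0; 100 0 0 0; 100 0 0 0; 100 0 0 0; 100 0 0 0'; python3 st.py; python3 - <<'E'
from plant import r
from h import *
for n in('top','scene'): snap(r,n,n+'3.png')
from ov import draw
draw([.597,.0155],-1.3,[.597,.0155],-1.5,-.015,'ov3.png')
for d in r.tip_of('top','core_a_mid'): print(np.round(d['centre'],1),round(d['p'],2),np.round(atz(load('top'),*d['centre'],.079),3))
E
```

```text
clock: 7.75
tool_pos: [0.4883, -0.2795, 0.1972]
eef_rot: [-0.493, 0.506, -0.506, 0.494]
contact_force: [0.4, 0.1, -1.2]
opening: 0.548
t 7.75 pos [ 0.4883 -0.2795  0.1972] xyaw -91.45 F [ 0.4  0.1 -1.2] M [ 0.07 -0.04 -0.02] op 0.548 q7 -1.2
[[-0.025  0.     1.   ]
 [-1.     0.001 -0.025]
 [-0.001 -1.     0.   ]]
[248.1 291.2] 0.85 [0.592 0.013 0.079]
[175.5 281.4] 0.8 [0.716 0.027 0.079]
[264.3 223.9] 0.57 [0.567 0.125 0.079]
[296.7 349.7] 0.57 [ 0.508 -0.083  0.079]
```

View pics/ov3.png

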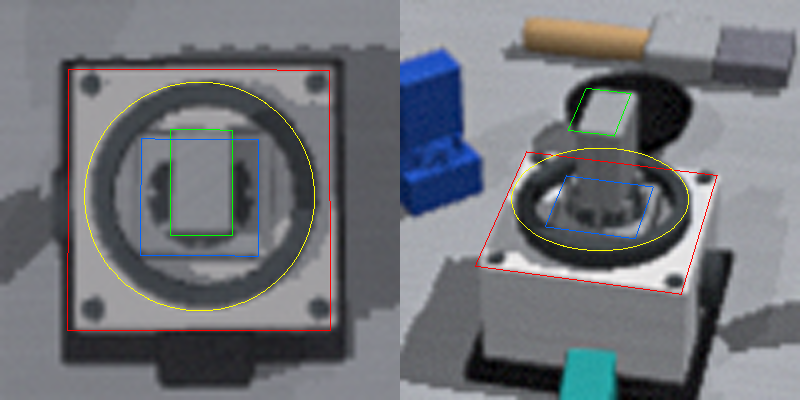

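View pics/scene3.png

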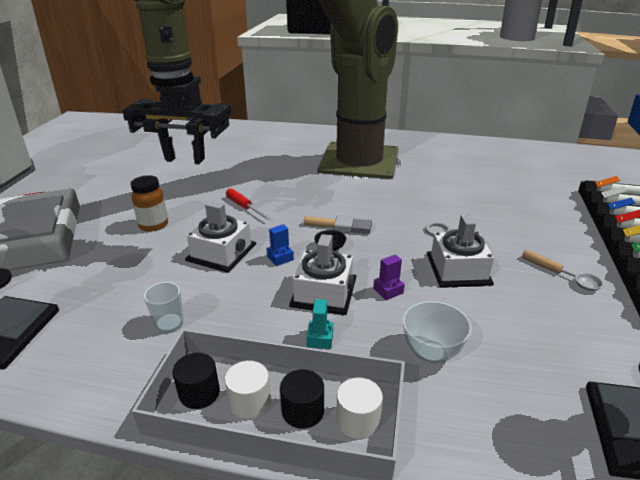

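The tab is now square to the block and sits about 15 mm lower, matching the model in both views (top crop (185,200), scene (250,325)). It is upright, the gripper is clear, and the other cores and look-alikes haven't changed. Handing in.

```bash
python3 -c "
from plant import r
print(r.finish_job())"
```

```text
the job is handed in; nothing more can be done
None
```

The core that sat high, in the middle head, is now fully home, and I handed the job in at about 7.9 s. I gripped its tab while it was still up (opening 19.7 mm on the 20 mm tab). I then turned it about 30° with up to roughly 17 N of downward pressure. It dropped 15.3 mm to the recess floor, and I let go and moved the arm clear.

**Last checks:** the tool height at the floor matches the 15 mm recess depth. In both pictures the core looks square, upright and at home height. The other two cores and the look-alikes look unmoved by eye; I did not measure them.

**Disagreement:** the scene camera placed the block 3–4 mm off from the top camera, more than the stated 2 mm calibration. In the final top view the network put the core's centre about 4–5 mm from where I had measured the seat, still inside the 10 mm tolerance. The foot cannot sit much further off than that once it is in the recess. The hand-in reported no verdict.

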